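# Scrub the slanted instrument jar with the bottle brush

## Task

Take the long bottle brush out of its pot and scrub the inside of the wide steel jar that is clamped slanted in its stand: three full strokes, each time going gently down until you feel the brush rest on the rubber mat at the bottom, pausing there a moment, and drawing it back at least half-way up the jar in between. Do not ram the bottom. Then stand the brush back in its pot, bristles down, let go of it, and leave the other things on the table where they are.

Things in the scene. Friction and masses are not known exactly. Their poses are not given: they have to be found in the camera images.
- brush: bottle brush, 235 mm long, 90 g, standing bristles down in the pot. Origin: centre of its flat foot at the bristle end; z axis along the brush to the handle's top. From the foot: stiff grey bristle head 34 mm across to 75 mm, steel shaft 8 mm across to 145 mm, white square handle 14 x 14 mm to 235 mm, its sides along the brush's x and y axes
- pot: white round pot that the brush stands in, fixed to the table, 90 mm tall, 68 mm across at the rim, inside 52 mm across at the floor and 60 mm at the mouth. Origin: centre of its underside; its inner floor is 6 mm above the origin
- jar: the wide one of two steel jars, clamped in a stand, slanted 35 degrees from vertical. Origin: centre of its open mouth, 152 mm above the table; z axis along the jar, out of the mouth. Inside 49 mm across, rim 59 mm, 145 mm long outside. A springy rubber mat (gives 2 mm at 4 N) lies on its bottom; the mat's top is 90 to 120 mm below the mouth along the axis, differing from jar to jar: feel for it
- narrow_jar: bystander: the narrow steel jar in a like slanted stand, 32 mm across, inside 26 mm, too narrow for the brush; origin and axes as for the wide jar
- rack_a: bystander: rack of capped blood tubes, 84 x 122 mm, 115 mm tall. Origin: centre of its underside
- gel_bottle: bystander: plastic bottle, 60 mm across, 160 mm tall. Origin: centre of its underside
- tape_roll: bystander: roll of paper tape lying flat, 64 mm across, 25 mm tall. Origin: centre of its underside
- sample_cup: bystander: small lidded sample cup, 56 mm across, 65 mm tall. Origin: centre of its underside
Things that resemble listed ones, but are neither listed nor needed, are in the scene too. There is more than one size of the brush; the one meant has the size given above.

How it is judged:
On the way, in this order (a step that is already met when the one before it is completed fails the run):
1. first stroke down: the foot of the brush rests on the rubber mat at the bottom of the wide jar with more than 1 N for 0.2 s (x of brush in the frame of jar between -0.025 and 0.025 m and y of brush in the frame of jar between -0.025 and 0.025 m and z of brush in the frame of jar below -0.07 m and contact force between brush and jar_mat_c0 above 1 N), for 0.2 s.
2. stroke up: the foot of the brush is drawn back to less than 65 mm below the jar's mouth (half of the depth or more) (z of brush in the frame of jar above -0.065 m).
3. second stroke down: the foot of the brush rests on the rubber mat at the bottom of the wide jar with more than 1 N for 0.2 s (all of step 1), for 0.2 s.
4. stroke up: the foot of the brush is drawn back to less than 65 mm below the jar's mouth (half of the depth or more) (z of brush in the frame of jar above -0.065 m).
5. third stroke down: the foot of the brush rests on the rubber mat at the bottom of the wide jar with more than 1 N for 0.2 s (all of step 3), for 0.2 s.
At the end, for the whole second after the job is handed in: the brush stands in its pot, handle up (leaning less than 23 degrees), its foot within 30 mm of the pot's axis and less than 20 mm above the pot's underside, released and at rest (x of brush in the frame of pot between -0.03 and 0.03 m and y of brush in the frame of pot between -0.03 and 0.03 m and z of brush in the frame of pot between 0 and 0.02 m and angle between brush's own z axis and vertical below 0.4 rad and linear speed of brush below 0.02 m/s); the robot touches nothing.
It fails at once if the brush presses on the jar or its bottom with more than 30 N (contact force between brush and jar above 30 N or contact force between brush and jar_mat_c0 above 30 N).
It fails at once if a bystander is moved by more than 20 mm (distance of any of rack_a, gel_bottle, tape_roll, sample_cup from where it was at the start of the episode above 0.02 m).
It also fails if it takes over 69 s, if anything falls off the work surface, if the arm or the gripper's body presses on something with over 40 N, if the wrist force passes 120 N, or if a joint passes its speed limit or range.

## Robot

A 6-joint arm with a two-finger parallel gripper is mounted at the origin on the work surface. World frame = base frame: x ahead of the robot, y to its left, z up, the work surface at z = 0. Lengths are in m, angles in rad, forces in N, time in s.
With the tool pointing down it reaches from about 0.375 to 0.9 m from the base axis. Payload 3.1 kg.
Tool frame: the origin (TCP) lies midway between the tips of the shut fingers; the grasp point (between the pads) lies 19 mm behind it (manip.pinch_z is the distance from the TCP to the grasp point, in m); z points along the fingers, y is the line along which they close (so a half turn about z gives the same grasp; the last joint's range is limited). The gripper opens to 85 mm and grips with 20 to 120 N. Pads are 22 mm wide; open, the fingers measure 114 mm over their backs; the gripper's body (76 mm by 85 mm) begins 54 mm behind the grasp point. The pads swing forward as they close: fully open they stand 13 mm farther back than shut.
Start: joints at [-1.466, 0.527, 1.433, -0, 1.181, -0.178], TCP at [0.175, -0.6, 0.231] pointing down, gripper open.
Joint ranges: [-3.08, 3.08], [-0.75, 2.2], [0.22, 2.44], [-1.43, 4.57], [0, 2.65], [-2.85, 2.85]. Speed limits (rad/s): [2.79, 2.79, 3.14, 3.14, 3.14, 3.14].

## Interface

Orientations are given as a unit quaternion [x, y, z, w].
In Python, from station import manip, viewer, ticket gives the robot as it stands.
- The arm moves only by the shell command python3 -m creep 'ROWS' [FORCE]. ROWS is JSON, a list of rows, each an object with "slide": the shift along the tool's x, y, z in cm, a list of three; "angular": the turn, a rotation vector about the tool's x, y, z in rad, a list of three; "claw": the opening, from -1 (shut) to 1 (fully open). A call has 1 to 10 rows; each row shifts and turns the commanded pose from where the row before left it, along the tool's axes as they then stand; what a row does not reach is not made up. A row lasts 1/12 s, in which the tool goes at most 41.7 mm and 7.16 degrees, less where a joint would pass 70% of its speed; a pose out of reach is approached as far as the arm can. A call with a gripper value outside its range is refused whole. The fingers move at their own pace and stop on an object; FORCE is the grip in N (left out, the last holds). Time passes only in rows, so rows that do not move let the fingers close. It gives the time, the measured TCP pose, the force, the opening and the grip force at its end, in the units of the state.
- manip.sense(): the state, without advancing time (a new reading comes with each control period).
- viewer.snapshot(name): name is "scene" or "top" or "wrist"; returns the picture (400x640x3 uint8, blue, green, red); there is no depth.
- viewer.calibration(name): a dict with "fov_y" (degrees; the focal length in pixels is half the picture's height over the tangent of half this angle, whatever the lens; pixels are square), "cx", "cy" (the principal point, pixels), "T" (4x4, takes a point from camera to world coordinates); the wrist camera has in their place "tool_from_camera" (4x4, takes a point from camera to tool coordinates, whose origin is the TCP and whose axes are the flange's). Camera axes: x right, y up, looking along -z (the intrinsics and any distortion apply to the point x, -y, -z); pixel columns grow to the right and rows downward; lengths in m; the calibration is good to about 2 mm. A picture is of the moment at which its call begins: read the wrist's pose just before it. calibration takes no time and is no camera call.
- ticket.sign_off(): hands the job in; it is judged then, once.
The state is a dict: "t": time; "q": joint angles; "qd": joint speeds; "tau": joint torques, N m; "tcp_pos": TCP position; "tool_rot": TCP orientation; "force": force on the tool from outside, world axes, zero at the start; "ft_torque": the same for the moment, N m; "finger_gap": opening from 0.0 (shut) to 1.0 (fully open); "gripper_force": force on a finger pad.
Only numpy, scipy, OpenCV 4.12 (cv2) and the standard library are available. Lean on these libraries where they do the work, as an engineer would, in place of code of your own. Each camera call takes 0.05 s, during which the arm holds its last target. There are 200 camera calls.

## Working session

There is one attempt and no reset: what is moved stays moved. The work goes in short steps, Python scripts to look and compute and a shell command to move; the robot and the scene stay as the last step left them, time stands still between calls to the robot, and variables do not carry over. Pictures are saved under pics/ and viewed, at most 10 in all, crops included, and the job is handed in when it is done.

```bash
mkdir -p pics; ls; python3 - <<'E'
from station import manip, viewer
import cv2,numpy as np
print(manip.sense())
for n in("scene","top","wrist"):
    im=viewer.snapshot(n); cv2.imwrite(f"pics/{n}0.png",im)
    print(n,viewer.calibration(n))
E
```

```text
pics
{'t': 0.0, 'q': array([-1.46549455e+00,  5.28490308e-01,  1.43392912e+00,  3.48627081e-05,
        1.18139837e+00, -1.78496163e-01]), 'qd': array([-0.00194571,  0.00108375, -0.00140118, -0.00099319, -0.00074184,
        0.00052991]), 'tau': array([ 2.68511103e-04, -4.42349696e+01, -1.78027314e+01, -1.97132949e-04,
        8.37496365e-03, -1.98491148e-05]), 'tcp_pos': array([ 0.1749643 , -0.59925041,  0.23031027]), 'tool_rot': array([ 9.89949548e-01,  1.41416596e-01,  5.68161980e-05, -1.11123823e-03]), 'force': array([0.71489976, 0.0616969 , 0.31007357]), 'ft_torque': array([-0.06769203,  0.01497009,  0.00167932]), 'gripper_force': 0.0, 'finger_gap': 0.9987026831885943}
scene {'fov_y': 42.54288067810906, 'cx': 323.2908836905341, 'cy': 202.70229760049165, 'T': array([[ 0.09536998, -0.64618659,  0.75719711,  1.57614272],
       [ 0.99524722,  0.04685407, -0.08536779, -0.11468012],
       [ 0.01968576,  0.76173984,  0.64758388,  1.03418825],
       [ 0.        ,  0.        ,  0.        ,  1.        ]])}
top {'fov_y': 45.478676220184475, 'cx': 316.8678546349104, 'cy': 199.993520814872, 'T': array([[-5.04033592e-03,  9.82450628e-01, -1.86454707e-01,
         2.54692587e-01],
       [-9.99986249e-01, -5.22193397e-03, -4.82828808e-04,
        -6.87445856e-03],
       [-1.44800963e-03,  1.86449709e-01,  9.82463439e-01,
         1.55855868e+00],
       [ 0.00000000e+00,  0.00000000e+00,  0.00000000e+00,
         1.00000000e+00]])}
wrist {'fov_y': 59.13712584801108, 'cx': 320.09941848104353, 'cy': 202.3446401130591, 'tool_from_camera': array([[-1.07650817e-03,  9.63215650e-01,  2.68727468e-01,
         6.76113628e-02],
       [ 9.99999343e-01,  9.31106939e-04,  6.68523721e-04,
        -3.16292752e-04],
       [ 3.93718500e-04,  2.68728011e-01, -9.63216020e-01,
        -1.42591892e-01],
       [ 0.00000000e+00,  0.00000000e+00,  0.00000000e+00,
         1.00000000e+00]])}
```

View pics/scene0.png

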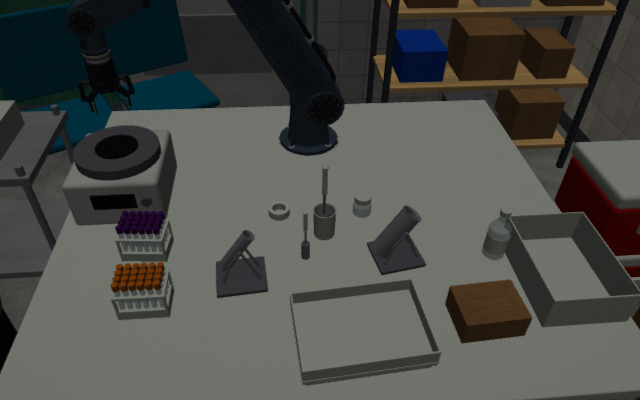

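View pics/top0.png

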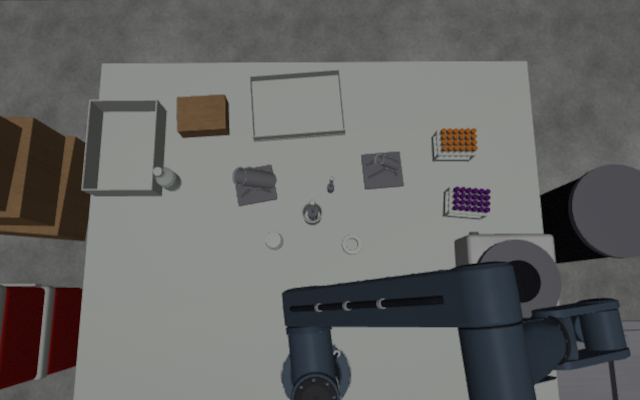

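Scene view: the pot stands near (325,222) with the brush handle's top near (325,168). The small brush is beside it at (306,235). The wide jar's mouth is near (411,216) and leans toward +y. In the top view the pot is near (312,213) and the wide jar's mouth near (240,176). Next I'll zoom in.

```bash
cat > h.py <<'E'
import numpy as np,cv2
from station import manip,viewer
from scipy.spatial.transform import Rotation as R
def ray(name,u,v,Tw=None):
    c=viewer.calibration(name); f=200/np.tan(np.radians(c['fov_y'])/2)
    T=c['T'] if 'T' in c else Tw@c['tool_from_camera']
    d=T[:3,:3]@np.array([(u-c['cx'])/f,-(v-c['cy'])/f,-1]); return T[:3,3],d/np.linalg.norm(d)
def plane(name,u,v,z,Tw=None):
    o,d=ray(name,u,v,Tw); return o+d*(z-o[2])/d[2]
def tri(*rs):
    A=sum(np.eye(3)-np.outer(d,d) for o,d in rs); b=sum((np.eye(3)-np.outer(d,d))@o for o,d in rs)
    p=np.linalg.solve(A,b); return p,[np.linalg.norm(np.cross(p-o,d)) for o,d in rs]
def pose(s=None):
    s=s or manip.sense(); T=np.eye(4); T[:3,:3]=R.from_quat(s['tool_rot']).as_matrix(); T[:3,3]=s['tcp_pos']; return T
E
python3 - <<'E'
import cv2,numpy as np
a=cv2.imread('pics/scene0.png')[155:285,290:440]; b=cv2.imread('pics/top0.png')[160:240,225:345]
g=lambda x:(255*(x/255.)**.6).astype('uint8')
A=cv2.resize(g(a),None,fx=4,fy=4,interpolation=2)
B=cv2.resize(g(b),None,fx=6,fy=6,interpolation=2)
cv2.imwrite('pics/s1.png',A);cv2.imwrite('pics/t1.png',B)
E
```

```text
(no output)
```

View pics/s1.png

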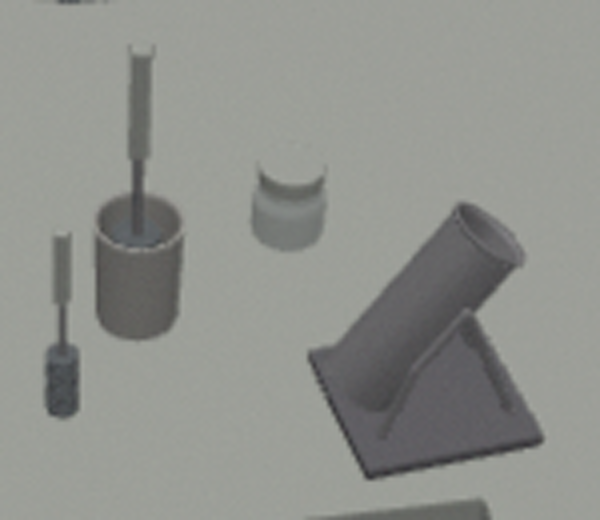

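View pics/t1.png

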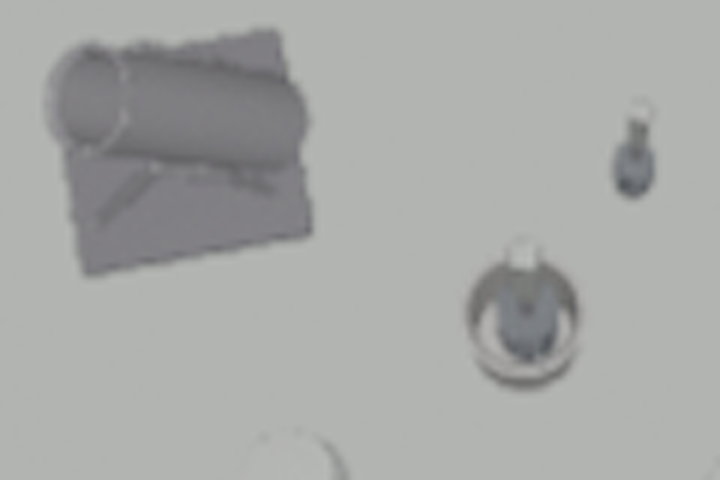

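The crops show the brush in the pot, handle top at scene (325.5,166.5) and top (312.2,202.2). The pot's rim centre is at scene (324.8,210.2) and top (312.3,214). The jar's mouth is at scene (413,213) and top (239.5,176.5). Its base plate corners in the top view are near (239,205.3), (277,198.7), (271.5,164.8).

```bash
python3 - <<'E'
from h import *
S=lambda x,y:ray('scene',(x+.5)/4-.5+290,(y+.5)/4-.5+155)
T=lambda x,y:ray('top',(x+.5)/6-.5+225,(y+.5)/6-.5+160)
np.set_printoptions(precision=4,suppress=True)
for n,s,t in [('handletop',(142,47),(524,253)),('rim',(139,221),(524,324)),('mouth',(492,233),(88,99)),
 ('smalltop',(63,235),(642,105))]:
    print(n,*tri(S(*s),T(*t)))
pt=lambda x,y:plane('top',(x+.5)/6-.5+225,(y+.5)/6-.5+160,0.006)
ps=lambda x,y:plane('scene',(x+.5)/4-.5+290,(y+.5)/4-.5+155,0.006)
P=[pt(*a) for a in[(85,273),(312,233),(278,30)]];print(P)
for a,b in zip(P,P[1:]):print(np.degrees(np.arctan2(*(b-a)[1::-1])))
P=[ps(*a) for a in[(310,354),(370,475),(543,438)]];print(P)
for a,b in zip(P,P[1:]):print(np.degrees(np.arctan2(*(b-a)[1::-1])))
print(pose())
E
```

```text
handletop [0.5003 0.0083 0.2384] [np.float64(0.0006131332895328767), np.float64(0.0006131332895328738)]
rim [0.492  0.0104 0.0803] [np.float64(0.0007742044287724929), np.float64(0.0007742044287725045)]
mouth [0.5978 0.2304 0.148 ] [np.float64(0.0010790179515614861), np.float64(0.0010790179515615189)]
smalltop [ 0.5906 -0.05    0.1582] [np.float64(0.0008812022626134928), np.float64(0.0008812022626135046)]
[array([0.5336, 0.2522, 0.006 ]), array([0.5554, 0.1274, 0.006 ]), array([0.6712, 0.1476, 0.006 ])]
-80.1028464007526
9.92633936198702
[array([0.5591, 0.128 , 0.006 ]), array([0.6751, 0.1497, 0.006 ]), array([0.6512, 0.2737, 0.006 ])]
10.606830935501646
100.91211031893049
[[ 0.96    0.28   -0.0002  0.175 ]
 [ 0.28   -0.96    0.0017 -0.5994]
 [ 0.0003 -0.0017 -1.      0.2305]
 [ 0.      0.      0.      1.    ]]
```

```bash
python3 -m creep '[{"slide":[0,0,-4],"angular":[0,0,0],"claw":1},{"slide":[0,0,-4],"angular":[0,0,0],"claw":1},{"slide":[0,0,-4],"angular":[0,0,0],"claw":1},{"slide":[0,0,-4],"angular":[0,0,0],"claw":1},{"slide":[2.6,-2.9,0],"angular":[0,0,0],"claw":1},{"slide":[2.6,-2.9,0],"angular":[0,0,0],"claw":1},{"slide":[2.6,-2.9,0],"angular":[0,0,0],"claw":1},{"slide":[2.6,-2.9,0],"angular":[0,0,0],"claw":1},{"slide":[2.6,-2.9,0],"angular":[0,0,0],"claw":1},{"slide":[2.6,-2.9,0],"angular":[0,0,0],"claw":1}]'
python3 -m creep '[{"slide":[2.6,-2.9,0],"angular":[0,0,0],"claw":1},{"slide":[2.6,-2.9,0],"angular":[0,0,0],"claw":1},{"slide":[2.6,-2.9,0],"angular":[0,0,0],"claw":1},{"slide":[2.6,-2.9,0],"angular":[0,0,0],"claw":1},{"slide":[2.6,-2.9,0],"angular":[0,0,0],"claw":1},{"slide":[2.6,-2.9,0],"angular":[0,0,0],"claw":1},{"slide":[2.6,-2.9,0],"angular":[0,0,0],"claw":1},{"slide":[2.6,-2.9,0],"angular":[0,0,0],"claw":1},{"slide":[2.6,-2.9,0],"angular":[0,0,0],"claw":1},{"slide":[0,0,0],"angular":[0,0,0],"claw":1}]'
python3 - <<'E'
from h import *
s=manip.sense();np.set_printoptions(precision=4,suppress=True)
print(s['t'],s['q'],s['force']);print(pose(s));np.save('w1.npy',pose(s))
im=viewer.snapshot('wrist');cv2.imwrite('pics/w1raw.png',im)
cv2.imwrite('pics/w1.png',(255*(im/255.)**.6).astype('uint8'))
E
```

```text
t: 0.98
tcp_pos: [0.2764, -0.3872, 0.391]
tool_rot: [0.99, 0.141, 0.0, -0.0]
force: [0.6, 0.4, -0.4]
finger_gap: 0.999
gripper_force: 0.0
t: 1.82
tcp_pos: [0.429, -0.0671, 0.3913]
tool_rot: [0.989, 0.146, 0.001, -0.002]
force: [-0.4, -0.1, -0.7]
finger_gap: 1.0
gripper_force: 0.0
1.8167 [-0.4164  0.0846  1.6384  0.0039  1.419   0.8615] [-0.4094 -0.084  -0.7213]
[[ 0.9576  0.2882  0.0012  0.429 ]
 [ 0.2881 -0.9576  0.0037 -0.0671]
 [ 0.0022 -0.0032 -1.      0.3913]
 [ 0.      0.      0.      1.    ]]
```

View pics/w1.png

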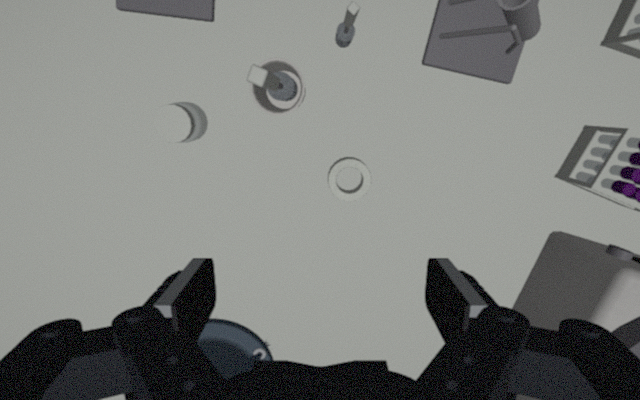

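The wrist view shows the handle's top at (257,75), turned about 17° in the picture. The pot's rim centre is near (278,86), and the tape roll is at (349,179).

```bash
python3 -m creep '[{"slide":[1.2,-2.8,0],"angular":[0,0,0.1],"claw":1},{"slide":[1.2,-2.8,0],"angular":[0,0,0.1],"claw":1},{"slide":[0.5,-1.5,0],"angular":[0,0,0.09],"claw":1},{"slide":[0,0,0],"angular":[0,0,0],"claw":1},{"slide":[0,0,0],"angular":[0,0,0],"claw":1}]'
python3 - <<'E'
from h import *
s=manip.sense();np.set_printoptions(precision=4,suppress=True)
W1=np.load('w1.npy');W2=pose(s);np.save('w2.npy',W2);print(W2,s['q'])
im=viewer.snapshot('wrist');cv2.imwrite('pics/w2raw.png',im)
cv2.imwrite('pics/w2.png',cv2.resize((255*(im/255.)**.6).astype('uint8')[0:200,120:400],None,fx=2.8,fy=2.8,interpolation=2))
print(plane('wrist',257,75,.238,W1),plane('wrist',278,86,.09,W1))
E
```

```text
t: 2.28
tcp_pos: [0.4414, 0.0015, 0.3911]
tool_rot: [1.0, -0.002, -0.0, 0.0]
force: [-0.6, -0.2, -0.2]
finger_gap: 0.999
gripper_force: 0.0
[[ 1.     -0.0039 -0.0008  0.4414]
 [-0.0039 -1.     -0.0009  0.0015]
 [-0.0008  0.0009 -1.      0.3911]
 [ 0.      0.      0.      1.    ]] [-0.25    0.0977  1.6238 -0.0011  1.4207  1.3249]
[0.5006 0.0075 0.238 ] [0.4993 0.0081 0.09  ]
```

View pics/w2.png

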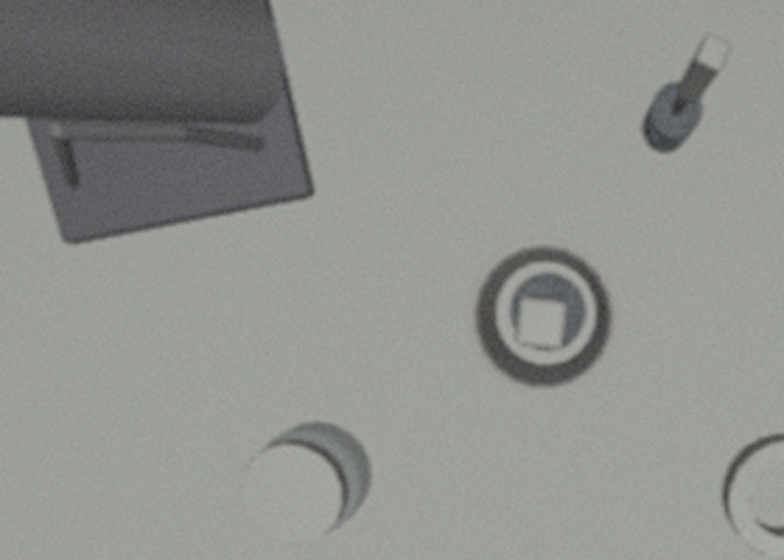

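The handle's top is at crop (541,323), square to the tool within about 3°. The pot's rim centre is at (543,316), so the brush stands nearly upright. The stand plate's near edge runs (68,243) to (313,192).

```bash
python3 - <<'E'
from h import *
np.set_printoptions(precision=4,suppress=True)
W1=np.load('w1.npy');W2=np.load('w2.npy')
u=lambda x,y:((x+.5)/2.8-.5+120,(y+.5)/2.8-.5)
T=lambda x,y:ray('top',(x+.5)/6-.5+225,(y+.5)/6-.5+160)
S=lambda x,y:ray('scene',(x+.5)/4-.5+290,(y+.5)/4-.5+155)
print('top',tri(ray('wrist',*u(541,323),W2),ray('wrist',257,75,W1),S(142,47),T(524,253)))
print('rim',tri(ray('wrist',*u(543,316),W2),ray('wrist',278,86,W1),S(139,221),T(524,324)))
print('@z',plane('wrist',*u(541,323),.24,W2),plane('wrist',*u(543,316),.09,W2))
# rim ends front/back
P=[plane('wrist',*u(*a),.09,W2) for a in [(476,316),(611,316),(543,247),(543,386)]];print(P)
P=[plane('wrist',*u(*a),.006,W2) for a in [(68,243),(313,192),(268,0)]];print(P)
for a,b in zip(P,P[1:]):print(np.degrees(np.arctan2(*(b-a)[1::-1])))
E
```

```text
top (array([0.5004, 0.0079, 0.2384]), [np.float64(0.0005631551947252683), np.float64(0.0004779542755723652), np.float64(0.0010981604513100663), np.float64(0.00014433109118579645)])
rim (array([0.4963, 0.0097, 0.0826]), [np.float64(0.0022036115765417387), np.float64(0.003126175697603774), np.float64(0.0014674287325209898), np.float64(0.004681982961845888)])
@z [0.5002 0.0073 0.24  ] [0.4987 0.0093 0.09  ]
[array([0.4988, 0.0385, 0.09  ]), array([ 0.4985, -0.0203,  0.09  ]), array([0.5273, 0.009 , 0.09  ]), array([0.4686, 0.0096, 0.09  ])]
[array([0.5339, 0.2518, 0.006 ]), array([0.5576, 0.1256, 0.006 ]), array([0.6438, 0.1408, 0.006 ])]
-79.370472443682
10.023464560256253
```

```bash
python3 -m creep '[{"slide":[1.3,-3.65,0],"angular":[0,0,0],"claw":1},{"slide":[1.3,-3.65,0],"angular":[0,0,0],"claw":1},{"slide":[1.3,-3.65,0],"angular":[0,0,0],"claw":1},{"slide":[1.3,-3.65,0],"angular":[0,0,0],"claw":1},{"slide":[1.3,-3.65,0],"angular":[0,0,0],"claw":1},{"slide":[1.3,-3.65,0],"angular":[0,0,0],"claw":1},{"slide":[1.3,-3.65,0],"angular":[0,0,0],"claw":1},{"slide":[1.3,-3.65,0],"angular":[0,0,0],"claw":1},{"slide":[1.3,-3.65,0],"angular":[0,0,0],"claw":1},{"slide":[1.3,-3.65,0],"angular":[0,0,0],"claw":1}]'
python3 -m creep '[{"slide":[0,0,0],"angular":[-0.1,0.018,0],"claw":1},{"slide":[0,0,0],"angular":[-0.1,0.018,0],"claw":1},{"slide":[0,0,0],"angular":[-0.1,0.018,0],"claw":1},{"slide":[0,0,0],"angular":[-0.1,0.018,0],"claw":1},{"slide":[0,0,0],"angular":[-0.1,0.018,0],"claw":1},{"slide":[0,0,0],"angular":[-0.1,0.018,0],"claw":1},{"slide":[0,0,0],"angular":[0,0,0],"claw":1},{"slide":[0,0,0],"angular":[0,0,0],"claw":1}]'
python3 - <<'E'
from h import *
s=manip.sense();np.set_printoptions(precision=4,suppress=True)
W=pose(s);np.save('w3.npy',W);print(s['t'],W,s['q'])
im=viewer.snapshot('wrist');cv2.imwrite('pics/w3raw.png',im)
cv2.imwrite('pics/w3.png',(255*(im/255.)**.6).astype('uint8'))
E
```

```text
t: 3.17
tcp_pos: [0.5756, 0.3658, 0.391]
tool_rot: [1.0, -0.004, -0.0, 0.001]
force: [1.1, -0.2, -0.3]
finger_gap: 1.002
gripper_force: 0.0
t: 3.83
tcp_pos: [0.5745, 0.3657, 0.3893]
tool_rot: [0.954, -0.002, 0.05, 0.296]
force: [-0.4, 0.2, -0.3]
finger_gap: 0.998
gripper_force: 0.0
3.8333 [[ 0.9949 -0.0343  0.095   0.5745]
 [ 0.0255 -0.8251 -0.5645  0.3657]
 [ 0.0977  0.564  -0.82    0.3893]
 [ 0.      0.      0.      1.    ]] [ 0.6273  0.6615  0.8878 -0.5619  1.8463  2.1169]
```

View pics/w3.png

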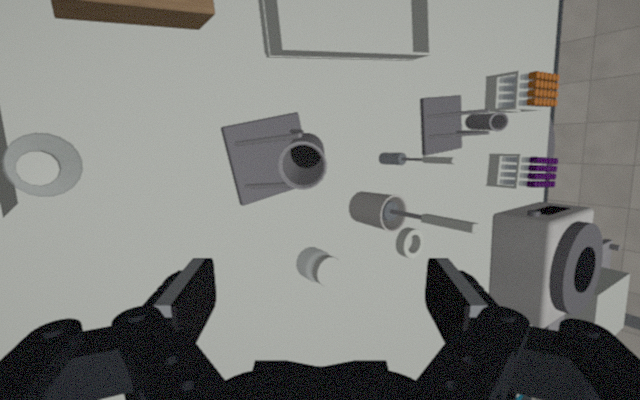

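The tilted pose is reachable. The wide jar's mouth is at (302,166), about 48 px across, with its dark mat at (306,156). I'll measure both precisely.

```bash
python3 - <<'E'
from h import *
np.set_printoptions(precision=4,suppress=True)
W=np.load('w3.npy')
g=cv2.GaussianBlur(cv2.cvtColor(cv2.imread('pics/w3raw.png'),6),(3,3),0).astype('float32')
c=np.array([302,166.])
for it in range(3):
    pts=[]
    for a in np.radians(np.arange(0,360,6)):
        r=np.arange(17,29,.25); x=c[0]+r*np.cos(a); y=c[1]+r*np.sin(a)
        p=cv2.remap(g,x.astype('float32')[None],y.astype('float32')[None],1)[0]
        i=p.argmax() if 60<np.degrees(a)%360<200 else (p[:int(len(p))]).argmax()
        pts.append((x[i],y[i],r[i],p[i]))
    P=np.array(pts); e=cv2.fitEllipseAMS(P[:,:2].astype('float32')); 
    d=np.abs(np.linalg.norm(P[:,:2]-e[0],axis=1)-np.mean(e[1])/2); e=cv2.fitEllipse(P[d<2.5][:,:2].astype('float32')); c=np.array(e[0]); print(e,(d<2.5).sum())
print(P[::5,2:].T)
m=np.zeros(g.shape,'uint8');cv2.circle(m,(int(c[0]),int(c[1])),20,255,-1)
v=g[m>0];t,_=cv2.threshold(v.astype('uint8'),0,255,cv2.THRESH_OTSU);k=((g<t)&(m>0)).astype('uint8')
cs,_=cv2.findContours(k,0,1);b=max(cs,key=cv2.contourArea);print('dark',t,cv2.fitEllipse(b),cv2.boundingRect(b))
ax=np.array([np.sin(.6109)*np.cos(np.radians(100.3)),np.sin(.6109)*np.sin(np.radians(100.3)),np.cos(.6109)])
M=plane('wrist',*c,.152,W);print('mouth',M)
T=lambda x,y:ray('top',(x+.5)/6-.5+225,(y+.5)/6-.5+160)
S=lambda x,y:ray('scene',(x+.5)/4-.5+290,(y+.5)/4-.5+155)
print(tri(ray('wrist',*c,W),S(492,233),T(88,99)))
C=viewer.calibration('wrist');f=200/np.tan(np.radians(C['fov_y'])/2);Tc=W@C['tool_from_camera']
for dp in(0,.09,.12,.145):
    q=np.linalg.inv(Tc)@np.append(M-dp*ax,1);print(dp,C['cx']-f*q[0]/q[2],C['cy']+f*q[1]/q[2],'px/m',f/-q[2])
E
```

```text
((304.85882568359375, 166.9490203857422), (49.48755645751953, 50.71907043457031), 132.38963317871094) 52
((305.2638854980469, 166.91253662109375), (48.81692123413086, 51.63914108276367), 118.83932495117188) 49
((305.6506652832031, 166.43528747558594), (48.26095962524414, 52.05195617675781), 109.70330047607422) 48
[[ 24.75    24.      24.      25.25    28.75    23.5     25.25    26.
   25.5     24.75    22.75    25.25  ]
 [133.9062 134.0312 133.0781 134.     132.9453  75.9385  81.9062  80.0234
   75.9219  76.6719  72.9609 133.8398]]
dark 24.0 ((305.5417785644531, 157.01608276367188), (20.68448257446289, 28.600902557373047), 101.77764892578125) (291, 146, 30, 23)
mouth [0.5964 0.224  0.152 ]
(array([0.5978, 0.2282, 0.152 ]), [np.float64(0.0037286795816168965), np.float64(0.003853838835937645), np.float64(0.00127775862389766)])
0 305.6506652832031 166.43528747558594 px/m 832.606711496178
0.09 308.12729559954556 155.30474249659363 px/m 691.3796605073475
0.12 308.7761251607364 152.38875355513576 px/m 654.3808864405438
0.145 309.2660340329775 150.18699065895203 px/m 626.4443854523585
```

```bash
python3 - <<'E'
from h import *
g=cv2.cvtColor(cv2.imread('pics/w3raw.png'),6)
print('row166',g[165:168,270:336].mean(0).astype(int))
print('row176',g[175:178,270:336].mean(0).astype(int))
print('col302',g[130:200,301:304].mean(1).astype(int))
print('col290',g[130:200,289:292].mean(1).astype(int))
im=cv2.imread('pics/w3raw.png')[126:206,250:350]
cv2.imwrite('pics/w3z.png',cv2.resize((255*(im/255.)**.5).astype('uint8'),None,fx=7,fy=7,interpolation=2))
E
```

```text
row166 [ 62  60  61  61  60  58  58  62  70  77  83  81  74  55  52  53  53  50
  49  49  48  50  48  47  48  42  39  36  26  19  14  14  12  12  10  10
   8   8  12   8  13  14  17  18  22  26  32  30  24  30  27  29  31  42
  58  79 100 122 130 132 133 133 133 133 132 134]
row176 [ 60  61  61  61  58  62  63  60  61  62  63  73  79  78  75  70  60  51
  47  47  45  43  42  40  39  38  38  37  34  34  32  31  29  33  31  29
  31  29  31  30  30  32  31  30  30  32  28  30  31  35  41  51  68  92
 115 130 135 135 131 134 132 133 132 135 132 131]
col302 [ 72  58  54  47  48  50  40  36  31  30  37  59  83  81  57  26   8   6
  11   7   8   7  10   8   6  10   4  10   7   5   9   8  10   7   5   7
  13  18  30  32  36  30  34  34  33  31  30  33  30  32  32  31  31  29
  38  49  58  63  78 101 130 133 132 131 133 134 133 134 132 132]
col290 [ 40  39  44  49  44  49  55  55  54  51  56  53  49  51  64  77  77  74
  54  39  33  29  29  30  33  35  40  42  44  47  49  53  48  51  48  50
  49  48  49  47  49  47  49  45  45  47  45  43  42  47  50  63  69  71
  75  75  64  58  56  68 100 130 135 133 132 133 133 132 131 134]
```

View pics/w3z.png

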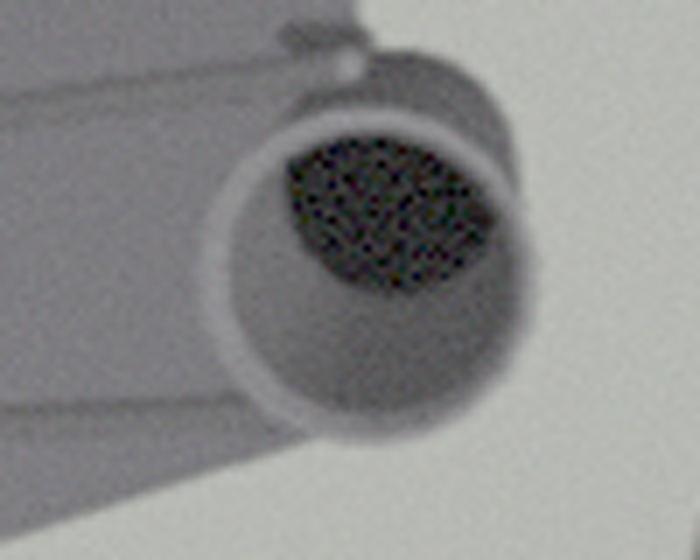

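The mouth's outer rim in the crop spans 200–538 by 108–442, giving a centre at (302.3,164.9) and a diameter of about 48 px, which matches 59 mm. The mat appears around crop (397,183), consistent with the assumed axis.

```bash
python3 - <<'E'
from h import *
np.set_printoptions(precision=4,suppress=True)
W=np.load('w3.npy')
c=((369+.5)/7-.5+250,(275+.5)/7-.5+126)
T=lambda x,y:ray('top',(x+.5)/6-.5+225,(y+.5)/6-.5+160)
S=lambda x,y:ray('scene',(x+.5)/4-.5+290,(y+.5)/4-.5+155)
print(c,plane('wrist',*c,.152,W))
M,e=tri(ray('wrist',*c,W),S(492,233),T(88,99));print(M,e)
m=((397.5)/7-.5+250,183.5/7-.5+126);o,d=ray('wrist',*m,W)
M=plane('wrist',*c,.152,W)
for yaw in(98,100.3,102):
  for tl in (33,35,37):
    t=np.radians(tl);y=np.radians(yaw);a=np.array([np.sin(t)*np.cos(y),np.sin(t)*np.sin(y),np.cos(t)])
    p=M-.105*a;print(yaw,tl,np.linalg.norm(np.cross(p-o,d)))
s=manip.sense();W=pose(s);print(W[:3,:3].T@(np.array([.4994,.0085,.26])-W[:3,3])*100, R.from_matrix(W[:3,:3].T@np.diag([1,-1,-1])).as_rotvec())
E
```

```text
(302.2857142857143, 164.85714285714286) [0.5986 0.2287 0.152 ]
[0.5984 0.2293 0.1499] [np.float64(0.001596923826285028), np.float64(0.001987092324229935), np.float64(0.0012429730263324606)]
98 33 0.005658442289251666
98 35 0.0034813366783800546
98 37 0.0043690057420218125
100.3 33 0.004724447771268654
100.3 35 0.0013471651852675708
100.3 37 0.0028467381289746622
102 33 0.004721807858805123
102 35 0.0013052586085528603
102 37 0.002798926406530259
[-9.6715 22.3625 30.0957] [ 0.5996 -0.1043 -0.0066]
```

```bash
python3 -m creep '[{"slide":[0,0,0],"angular":[0.1,-0.0175,-0.001],"claw":1},{"slide":[0,0,0],"angular":[0.1,-0.0175,-0.001],"claw":1},{"slide":[0,0,0],"angular":[0.1,-0.0175,-0.001],"claw":1},{"slide":[0,0,0],"angular":[0.1,-0.0175,-0.001],"claw":1},{"slide":[0,0,0],"angular":[0.1,-0.0175,-0.001],"claw":1},{"slide":[0,0,0],"angular":[0.1,-0.0175,-0.001],"claw":1},{"slide":[-0.83,3.97,0],"angular":[0,0,0],"claw":1},{"slide":[-0.83,3.97,0],"angular":[0,0,0],"claw":1},{"slide":[-0.83,3.97,0],"angular":[0,0,0],"claw":1},{"slide":[-0.83,3.97,0],"angular":[0,0,0],"claw":1}]'
python3 -m creep '[{"slide":[-0.83,3.97,0],"angular":[0,0,0],"claw":1},{"slide":[-0.83,3.97,0],"angular":[0,0,0],"claw":1},{"slide":[-0.83,3.97,0],"angular":[0,0,0],"claw":1},{"slide":[-0.83,3.97,0],"angular":[0,0,0],"claw":1},{"slide":[-0.83,3.97,0],"angular":[0,0,0],"claw":1},{"slide":[0,0,3],"angular":[0,0,0],"claw":1},{"slide":[0,0,3],"angular":[0,0,0],"claw":1},{"slide":[0,0,3],"angular":[0,0,0],"claw":1},{"slide":[0,0,0],"angular":[0,0,0],"claw":1},{"slide":[0,0,0],"angular":[0,0,0],"claw":1}]'
python3 - <<'E'
from h import *
np.set_printoptions(precision=4,suppress=True);print(pose())
E
```

```text
t: 4.72
tcp_pos: [0.5407, 0.2039, 0.3932]
tool_rot: [1.0, -0.001, 0.002, -0.001]
force: [1.8, -0.5, 0.8]
finger_gap: 1.002
gripper_force: 0.0
t: 5.55
tcp_pos: [0.4988, 0.0076, 0.3018]
tool_rot: [1.0, -0.001, 0.0, -0.0]
force: [0.4, -0.0, 0.5]
finger_gap: 1.004
gripper_force: 0.0
[[ 1.     -0.0026  0.0006  0.4988]
 [-0.0026 -1.      0.0002  0.0076]
 [ 0.0006 -0.0002 -1.      0.3018]
 [ 0.      0.      0.      1.    ]]
```

```bash
python3 -m creep '[{"slide":[0.1,0,2.85],"angular":[0,0,0],"claw":1},{"slide":[0,0,2.85],"angular":[0,0,0],"claw":1},{"slide":[0,0,2.85],"angular":[0,0,0],"claw":1},{"slide":[0,0,2.85],"angular":[0,0,0],"claw":1},{"slide":[0,0,0],"angular":[0,0,0],"claw":0.3},{"slide":[0,0,0],"angular":[0,0,0],"claw":0},{"slide":[0,0,0],"angular":[0,0,0],"claw":-0.3},{"slide":[0,0,0],"angular":[0,0,0],"claw":-0.5},{"slide":[0,0,0],"angular":[0,0,0],"claw":-0.65},{"slide":[0,0,0],"angular":[0,0,0],"claw":-1}]' 60
python3 -m creep '[{"slide":[0,0,0],"angular":[0,0,0],"claw":-1},{"slide":[0,0,0],"angular":[0,0,0],"claw":-1},{"slide":[0,0,0],"angular":[0,0,0],"claw":-1},{"slide":[0,0,0],"angular":[0,0,0],"claw":-1},{"slide":[0,0,0],"angular":[0,0,0],"claw":-1},{"slide":[0,0,0],"angular":[0,0,0],"claw":-1}]' 60
```

```text
t: 6.38
tcp_pos: [0.5019, 0.0086, 0.1892]
tool_rot: [1.0, 0.0, 0.003, 0.001]
force: [0.2, -0.6, 7.1]
finger_gap: 0.157
gripper_force: 58.4
t: 6.88
tcp_pos: [0.5022, 0.0084, 0.1892]
tool_rot: [1.0, 0.0, 0.003, 0.001]
force: [-1.2, -0.8, 7.3]
finger_gap: 0.16
gripper_force: 58.6
```

```bash
python3 -m creep '[{"slide":[0,0,-1],"angular":[0,0,0],"claw":-1},{"slide":[0,0,-3],"angular":[0,0,0],"claw":-1},{"slide":[0,0,-4],"angular":[0,0,0],"claw":-1},{"slide":[0,0,-4],"angular":[0,0,0],"claw":-1},{"slide":[0,0,-4],"angular":[0,0,0],"claw":-1},{"slide":[0,0,-4],"angular":[0,0,0],"claw":-1},{"slide":[0.4,-2,0],"angular":[0,0,0],"claw":-1},{"slide":[0.8,-3.9,0],"angular":[0,0,0],"claw":-1},{"slide":[0.8,-3.9,0],"angular":[0,0,0],"claw":-1},{"slide":[0.8,-3.9,0],"angular":[0,0,0],"claw":-1}]'
python3 -m creep '[{"slide":[0.8,-3.9,0],"angular":[0,0,0],"claw":-1},{"slide":[0.8,-3.9,0],"angular":[0,0,0],"claw":-1},{"slide":[0.8,-3.9,0],"angular":[0,0,0],"claw":-1},{"slide":[0.8,-3.9,0],"angular":[0,0,0],"claw":-1},{"slide":[0.8,-3.9,0],"angular":[0,0,0],"claw":-1},{"slide":[0.4,-2,0],"angular":[0,0,0],"claw":-1},{"slide":[0,0,0],"angular":[0,0,0],"claw":-1},{"slide":[0,0,0],"angular":[0,0,0],"claw":-1}]'
python3 -m creep '[{"slide":[0,0,0],"angular":[-0.1,0.018,0],"claw":-1},{"slide":[0,0,0],"angular":[-0.1,0.018,0],"claw":-1},{"slide":[0,0,0],"angular":[-0.1,0.018,0],"claw":-1},{"slide":[0,0,0],"angular":[-0.1,0.018,0],"claw":-1},{"slide":[0,0,0],"angular":[-0.1,0.018,0],"claw":-1},{"slide":[0,0,0],"angular":[-0.1,0.018,0],"claw":-1},{"slide":[0,0,0],"angular":[0,0,0],"claw":-1},{"slide":[0,0,0],"angular":[0,0,0],"claw":-1}]'
python3 - <<'E'
from h import *
s=manip.sense();np.set_printoptions(precision=4,suppress=True)
W=pose(s);np.save('w4.npy',W);print(s['t'],W,s['q'],s['force'])
ims=[]
for n in('wrist','scene','top'):
    im=viewer.snapshot(n);cv2.imwrite(f'pics/{n}4raw.png',im);ims.append((255*(im/255.)**.55).astype('uint8'))
F=(W@[0,0,.183,1])[:3];print('foot pred',F)
up=lambda a,k:cv2.resize(a,None,fx=k,fy=k,interpolation=2)
A=up(ims[1][130:260,360:480],3.3)[:400,:400]; B=up(ims[2][120:220,200:300],4)
cv2.imwrite('pics/m4.png',np.hstack([A[:400,:396],B[:400,:400]]))
a=np.array([-.1026,.5643,.8192]);print('axis err foot', (F-np.array([.5985,.229,.151]))@a, W[:3,:3].T@(F-np.array([.5985,.229,.151])), W[:3,:3].T@-a)
E
```

```text
t: 7.72
tcp_pos: [0.5281, 0.1472, 0.388]
tool_rot: [1.0, -0.001, 0.001, 0.0]
force: [1.1, -0.8, 0.2]
finger_gap: 0.155
gripper_force: 58.6
t: 8.38
tcp_pos: [0.5716, 0.3621, 0.3863]
tool_rot: [1.0, 0.001, -0.0, 0.001]
force: [0.4, -1.1, -0.9]
finger_gap: 0.154
gripper_force: 58.7
t: 9.05
tcp_pos: [0.5718, 0.3608, 0.3859]
tool_rot: [0.954, 0.001, 0.052, 0.295]
force: [0.2, -0.5, -1.6]
finger_gap: 0.157
gripper_force: 58.8
9.05 [[ 0.9945 -0.0297  0.1001  0.5718]
 [ 0.0321 -0.8255 -0.5634  0.3608]
 [ 0.0994  0.5636 -0.8201  0.3859]
 [ 0.      0.      0.      1.    ]] [ 0.625   0.6512  0.9159 -0.5617  1.825   2.1198] [ 0.2267 -0.4697 -1.6308]
foot pred [0.5901 0.2577 0.2358]
axis err foot 0.08656246620442641 [ 0.001   0.0243 -0.0866] [0.0025 0.0012 1.    ]
```

View pics/wrist4raw.png

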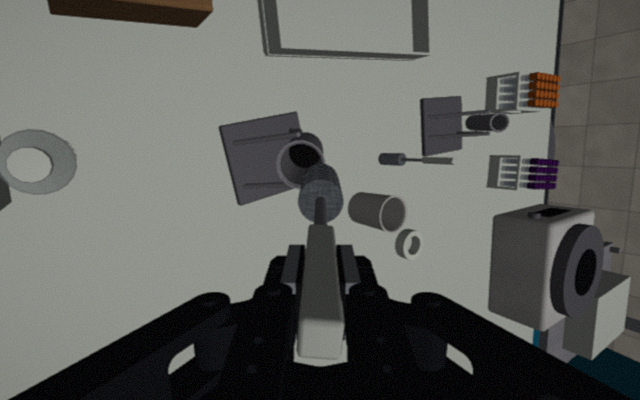

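View pics/m4.png

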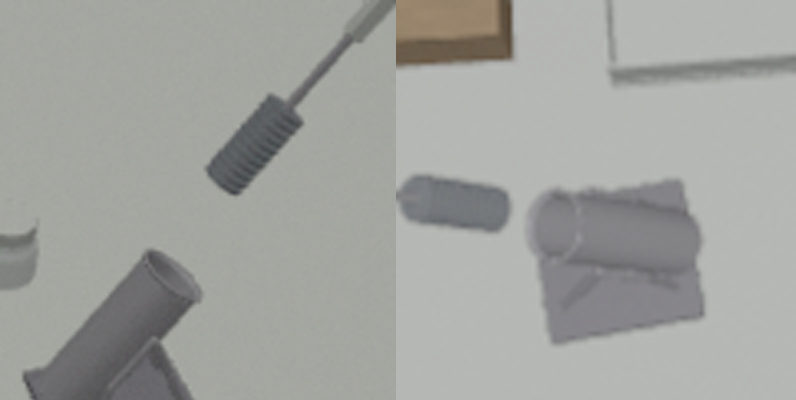

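The wrist view shows the brush gripped straight, with its head's near face at (321,203) and the shaft and handle on column 320. The mouth is at (302,165). The other crops show the brush parallel to the jar, its foot at scene (426.9,185) and top (227,171), offset upslope of the mouth.

```bash
python3 - <<'E'
from h import *
np.set_printoptions(precision=4,suppress=True)
W=np.load('w4.npy');C=viewer.calibration('wrist');f=200/np.tan(np.radians(C['fov_y'])/2)
def proj(T,C,p):
    f=200/np.tan(np.radians(C['fov_y'])/2);q=np.linalg.inv(T)@np.append(p,1);return np.array([C['cx']-f*q[0]/q[2],C['cy']+f*q[1]/q[2]])
for z in(.038,.108,.183):print(z,proj(C['tool_from_camera'],C,[0,0,z]))
for n in('scene','top'):
    c=viewer.calibration(n)
    for z in(.038,.108,.183):print(n,z,proj(c['T'],c,(W@[0,0,z,1])[:3]))
P,e=tri(ray('scene',426.9,185.1),ray('top',226.5,170.9));print(P,e,np.linalg.inv(W)@np.append(P,1))
# handle top centre in wrist + head dark columns
g=cv2.cvtColor(cv2.imread('pics/wrist4raw.png'),6)
for v in(178,185,195,205,212,222):print(v,g[v,290:352:2])
E
```

```text
0.038 [320.5473 232.3285]
0.108 [320.4573 198.9425]
0.183 [320.4014 178.2214]
scene 0.038 [465.8706 140.2663]
scene 0.108 [446.5285 162.0228]
scene 0.183 [426.7493 184.2711]
top 0.038 [183.9403 165.8225]
top 0.108 [204.3271 168.6638]
top 0.183 [224.2541 171.4411]
[0.5926 0.2545 0.2349] [np.float64(0.0029820976025880692), np.float64(0.0029820976025880957)] [0.0023 0.002  0.1858 1.    ]
178 [ 47  42  39  37  36  35  38  32  42  37  39  42  46  47  45  35  39  43
  43  40  47  44  47  44 103 151 145 147 149 147 148]
185 [ 89  78  74  68  74  59  36  48  67  66  68  62  63  65  60  61  60  55
  58  59  60  63  56  54  48 115 150 148 147 146 147]
195 [147 147 152 149 119  60  60  56  55  60  63  72  62  62  66  73  62  69
  64  64  68  68  71  66  65  57  94 151 146 146 148]
205 [144 148 152 153 102  62  63  67  60  65  61  69  60  35  35  33  36  45
  64  68  70  68  69  59  58  66  88 147 148  96  58]
212 [150 148 149 148 153 133  64  59  66  68  71  71  57  32  31  37  38  49
  62  64  65  64  63  62  65 119 149 150 147  88  56]
222 [149 147 147 146 149 150 150 151 150 151 142 138  65  32  29  38  38  42
  73 126 148 151 145 146 150 143 148 149 151 149 149]
```

```bash
cat > st.py <<'E'
from h import *
np.set_printoptions(precision=4,suppress=True)
s=manip.sense();W=pose(s);M=np.array([.5985,.229,.151]);a=np.array([-.1026,.5643,.8192])
F=(W@[0,0,.183,1])[:3]-M
print('foot-axis cm (tool)',W[:3,:3].T@F*100,'depth along axis',F@a*100,'axis err',W[:3,:3].T@-a,'F tool',W[:3,:3].T@s['force'],'tq',W[:3,:3].T@s['ft_torque'],s['t'],s['gripper_force'])
E
python3 -m creep '[{"slide":[-0.1,-1.2,0],"angular":[0,0,0],"claw":-1},{"slide":[0,-1.2,0],"angular":[0,0,0],"claw":-1},{"slide":[0,0,2.5],"angular":[0,0,0],"claw":-1},{"slide":[0,0,2.5],"angular":[0,0,0],"claw":-1},{"slide":[0,0,2],"angular":[0,0,0],"claw":-1},{"slide":[0,0,0],"angular":[0,0,0],"claw":-1},{"slide":[0,0,0],"angular":[0,0,0],"claw":-1},{"slide":[0,0,0],"angular":[0,0,0],"claw":-1}]' 80; python3 st.py
```

```text
t: 9.87
tcp_pos: [0.5798, 0.3423, 0.3172]
tool_rot: [0.954, -0.0, 0.055, 0.295]
force: [-0.1, 0.4, -0.8]
finger_gap: 0.153
gripper_force: 78.1
foot-axis cm (tool) [ 0.2309  0.0481 -1.9051] depth along axis 1.9053226652463704 axis err [-0.0013  0.0021  1.    ] F tool [-0.1927 -0.811   0.4037] tq [ 0.4208 -0.0582  0.0052] 9.8667 78.14574228599668
```

```bash
python3 -m creep '[{"slide":[-0.2,-0.05,0],"angular":[0,0,0],"claw":-1},{"slide":[0,0,1],"angular":[0,0,0],"claw":-1},{"slide":[0,0,1],"angular":[0,0,0],"claw":-1},{"slide":[0,0,1],"angular":[0,0,0],"claw":-1},{"slide":[0,0,1],"angular":[0,0,0],"claw":-1},{"slide":[0,0,1],"angular":[0,0,0],"claw":-1},{"slide":[0,0,1],"angular":[0,0,0],"claw":-1},{"slide":[0,0,1],"angular":[0,0,0],"claw":-1},{"slide":[0,0,0],"angular":[0,0,0],"claw":-1},{"slide":[0,0,0],"angular":[0,0,0],"claw":-1}]'; python3 st.py
```

```text
t: 10.7
tcp_pos: [0.5844, 0.3015, 0.2577]
tool_rot: [0.954, -0.0, 0.053, 0.296]
force: [-1.0, 0.3, -1.7]
finger_gap: 0.153
gripper_force: 78.2
foot-axis cm (tool) [-0.1016  0.0822  5.3234] depth along axis -5.323376519082896 axis err [ 0.0017 -0.0002  1.    ] F tool [-1.1731 -1.1901  1.0983] tq [ 0.4317 -0.0402  0.0102] 10.7 78.15181877464056
```

```bash
python3 -m creep '[{"slide":[0.05,-0.05,0.8],"angular":[0,0,0],"claw":-1},{"slide":[0,0,0.8],"angular":[0,0,0],"claw":-1},{"slide":[0,0,0.8],"angular":[0,0,0],"claw":-1},{"slide":[0,0,0.4],"angular":[0,0,0],"claw":-1},{"slide":[0,0,0.3],"angular":[0,0,0],"claw":-1},{"slide":[0,0,0.2],"angular":[0,0,0],"claw":-1},{"slide":[0,0,0],"angular":[0,0,0],"claw":-1}]'; python3 st.py
```

```text
t: 11.28
tcp_pos: [0.5883, 0.2838, 0.2308]
tool_rot: [0.954, -0.0, 0.053, 0.296]
force: [0.2, 0.2, -0.1]
finger_gap: 0.156
gripper_force: 78.2
foot-axis cm (tool) [-0.0311  0.0138  8.5697] depth along axis -8.569845621919876 axis err [0.0007 0.0003 1.    ] F tool [ 0.1676 -0.2486 -0.061 ] tq [ 0.3866 -0.1231  0.0268] 11.2833 78.2221788726747
```

```bash
python3 -m creep '[{"slide":[0,0,0.2],"angular":[0,0,0],"claw":-1},{"slide":[0,0,0],"angular":[0,0,0],"claw":-1},{"slide":[0,0,0.2],"angular":[0,0,0],"claw":-1},{"slide":[0,0,0],"angular":[0,0,0],"claw":-1}]'; python3 st.py
```

```text
t: 11.62
tcp_pos: [0.5887, 0.2817, 0.2278]
tool_rot: [0.954, 0.0, 0.054, 0.296]
force: [0.5, -0.2, -0.9]
finger_gap: 0.152
gripper_force: 78.2
foot-axis cm (tool) [-0.0209  0.0081  8.9329] depth along axis -8.933138938367016 axis err [0.0002 0.0006 1.    ] F tool [ 0.41   -0.3008  0.8873] tq [ 0.3617 -0.0654  0.0311] 11.6167 78.22257494553924
```

```bash
python3 -m creep '[{"slide":[0,0,0.2],"angular":[0,0,0],"claw":-1},{"slide":[0,0,0],"angular":[0,0,0],"claw":-1},{"slide":[0,0,0.2],"angular":[0,0,0],"claw":-1},{"slide":[0,0,0],"angular":[0,0,0],"claw":-1}]'; python3 st.py
```

```text
t: 11.95
tcp_pos: [0.589, 0.2793, 0.2243]
tool_rot: [0.954, 0.0, 0.053, 0.296]
force: [0.7, -0.3, -0.6]
finger_gap: 0.154
gripper_force: 78.2
foot-axis cm (tool) [-0.0339  0.0121  9.3588] depth along axis -9.359034128812505 axis err [0.0006 0.0004 1.    ] F tool [ 0.6541 -0.1017  0.7729] tq [ 0.3957 -0.0929  0.0237] 11.95 78.2216963544488
```

```bash
python3 -m creep '[{"slide":[0,0,0.2],"angular":[0,0,0],"claw":-1},{"slide":[0,0,0],"angular":[0,0,0],"claw":-1},{"slide":[0,0,0.1],"angular":[0,0,0],"claw":-1},{"slide":[0,0,0],"angular":[0,0,0],"claw":-1}]'; python3 st.py
```

```text
t: 12.28
tcp_pos: [0.5894, 0.2777, 0.222]
tool_rot: [0.954, -0.0, 0.054, 0.296]
force: [0.3, 0.2, -1.5]
finger_gap: 0.154
gripper_force: 78.2
foot-axis cm (tool) [-0.0264  0.0108  9.6406] depth along axis -9.640827676860745 axis err [0.0004 0.0005 1.    ] F tool [ 0.1892 -0.9985  1.1483] tq [ 0.4114 -0.0523  0.0359] 12.2833 78.22255862876773
```

```bash
python3 -m creep '[{"slide":[0,0,0.2],"angular":[0,0,0],"claw":-1},{"slide":[0,0,0],"angular":[0,0,0],"claw":-1},{"slide":[0,0,0],"angular":[0,0,0],"claw":-1}]'; python3 st.py
```

```text
t: 12.53
tcp_pos: [0.5896, 0.2766, 0.2204]
tool_rot: [0.954, -0.0, 0.054, 0.296]
force: [0.4, 0.4, -0.8]
finger_gap: 0.152
gripper_force: 78.2
foot-axis cm (tool) [-0.027   0.0108  9.837 ] depth along axis -9.837191029681236 axis err [0.0004 0.0005 1.    ] F tool [ 0.3491 -0.7961  0.5262] tq [ 0.39   -0.0891 -0.004 ] 12.5333 78.22229225188494
```

```bash
python3 -m creep '[{"slide":[0,0,0.2],"angular":[0,0,0],"claw":-1},{"slide":[0,0,0],"angular":[0,0,0],"claw":-1},{"slide":[0,0,0.1],"angular":[0,0,0],"claw":-1},{"slide":[0,0,0],"angular":[0,0,0],"claw":-1}]'; python3 st.py
```

```text
t: 12.87
tcp_pos: [0.5899, 0.2749, 0.2179]
tool_rot: [0.954, -0.0, 0.054, 0.296]
force: [0.5, 0.7, -0.6]
finger_gap: 0.151
gripper_force: 78.2
foot-axis cm (tool) [-0.0272  0.0111 10.1401] depth along axis -10.14029766555296 axis err [0.0004 0.0005 1.    ] F tool [ 0.4834 -0.8909  0.1509] tq [ 0.4028 -0.0826 -0.021 ] 12.8667 78.22291480377316
```

```bash
python3 -m creep '[{"slide":[0,0,0.2],"angular":[0,0,0],"claw":-1},{"slide":[0,0,0],"angular":[0,0,0],"claw":-1},{"slide":[0,0,0],"angular":[0,0,0],"claw":-1}]'; python3 st.py
```

```text
t: 13.12
tcp_pos: [0.5901, 0.2738, 0.2163]
tool_rot: [0.954, 0.0, 0.054, 0.296]
force: [0.9, 0.2, -1.1]
finger_gap: 0.155
gripper_force: 78.2
foot-axis cm (tool) [-0.0273  0.008  10.3383] depth along axis -10.338540393419402 axis err [0.0004 0.0005 1.    ] F tool [ 0.7481 -0.8498  0.9051] tq [ 0.4308 -0.1404 -0.013 ] 13.1167 78.22276616469026
```

```bash
python3 -m creep '[{"slide":[0,0,0.2],"angular":[0,0,0],"claw":-1},{"slide":[0,0,0],"angular":[0,0,0],"claw":-1},{"slide":[0,0,0],"angular":[0,0,0],"claw":-1}]'; python3 st.py
```

```text
t: 13.37
tcp_pos: [0.5903, 0.2727, 0.2147]
tool_rot: [0.954, 0.0, 0.054, 0.296]
force: [-0.9, -0.3, -1.1]
finger_gap: 0.155
gripper_force: 78.2
foot-axis cm (tool) [-0.0281  0.0111 10.5364] depth along axis -10.536675778153288 axis err [0.0004 0.0005 1.    ] F tool [-1.0016 -0.2982  0.978 ] tq [ 0.4568 -0.0792  0.0001] 13.3667 78.22227386757731
```

```bash
python3 -m creep '[{"slide":[0,0,0.2],"angular":[0,0,0],"claw":-1},{"slide":[0,0,0],"angular":[0,0,0],"claw":-1},{"slide":[0,0,0],"angular":[0,0,0],"claw":-1}]'; python3 st.py
```

```text
t: 13.62
tcp_pos: [0.5905, 0.2716, 0.213]
tool_rot: [0.954, -0.0, 0.054, 0.296]
force: [1.2, 0.2, -2.0]
finger_gap: 0.15
gripper_force: 78.2
foot-axis cm (tool) [-0.0268  0.0102 10.7346] depth along axis -10.734810650250589 axis err [0.0004 0.0005 1.    ] F tool [ 0.9961 -1.3466  1.6629] tq [ 0.4192 -0.1352 -0.0243] 13.6167 78.22204571217299
```

```bash
python3 -m creep '[{"slide":[0,0,0.2],"angular":[0,0,0],"claw":-1},{"slide":[0,0,0],"angular":[0,0,0],"claw":-1},{"slide":[0,0,0],"angular":[0,0,0],"claw":-1}]'; python3 st.py
```

```text
t: 13.87
tcp_pos: [0.5907, 0.2704, 0.2114]
tool_rot: [0.954, -0.0, 0.054, 0.296]
force: [-0.2, -0.8, 0.0]
finger_gap: 0.154
gripper_force: 78.2
foot-axis cm (tool) [-0.0246  0.0121 10.9352] depth along axis -10.935511393640827 axis err [0.0004 0.0005 1.    ] F tool [-0.2107  0.7213  0.423 ] tq [ 0.4367 -0.1117  0.0058] 13.8667 78.2223934493959
```

```bash
python3 -m creep '[{"slide":[0,0,0.2],"angular":[0,0,0],"claw":-1},{"slide":[0,0,0],"angular":[0,0,0],"claw":-1},{"slide":[0,0,0],"angular":[0,0,0],"claw":-1}]'; python3 st.py
```

```text
t: 14.12
tcp_pos: [0.5909, 0.2693, 0.2097]
tool_rot: [0.954, -0.0, 0.054, 0.296]
force: [0.6, -0.2, -1.6]
finger_gap: 0.154
gripper_force: 78.2
foot-axis cm (tool) [-0.0245  0.0128 11.1372] depth along axis -11.137514283965864 axis err [0.0004 0.0005 1.    ] F tool [ 0.4347 -0.7551  1.4989] tq [ 0.3969 -0.0832 -0.0023] 14.1167 78.22217093780637
```

```bash
python3 -m creep '[{"slide":[0,0,0.2],"angular":[0,0,0],"claw":-1},{"slide":[0,0,0],"angular":[0,0,0],"claw":-1},{"slide":[0,0,0],"angular":[0,0,0],"claw":-1}]'; python3 st.py
```

```text
t: 14.37
tcp_pos: [0.5911, 0.2682, 0.2081]
tool_rot: [0.954, -0.0, 0.054, 0.296]
force: [0.4, 0.1, -1.1]
finger_gap: 0.153
gripper_force: 78.2
foot-axis cm (tool) [-0.0263  0.0112 11.3369] depth along axis -11.337151001438484 axis err [0.0004 0.0005 1.    ] F tool [ 0.2973 -0.7678  0.8857] tq [ 0.3911 -0.1166 -0.0031] 14.3667 78.22221675887704
```

```bash
python3 -m creep '[{"slide":[0,0,0.2],"angular":[0,0,0],"claw":-1},{"slide":[0,0,0],"angular":[0,0,0],"claw":-1},{"slide":[0,0,0],"angular":[0,0,0],"claw":-1}]'; python3 st.py
```

```text
t: 14.62
tcp_pos: [0.5914, 0.2671, 0.2065]
tool_rot: [0.954, 0.0, 0.054, 0.296]
force: [0.6, -0.6, -0.6]
finger_gap: 0.155
gripper_force: 78.2
foot-axis cm (tool) [-0.0206  0.0117 11.5316] depth along axis -11.531880915180698 axis err [0.0003 0.0005 1.    ] F tool [0.5392 0.1335 0.8994] tq [ 0.3456 -0.0567  0.0216] 14.6167 78.2119008153677
```

```bash
python3 -m creep '[{"slide":[0,0,0.2],"angular":[0,0,0],"claw":-1},{"slide":[0,0,0],"angular":[0,0,0],"claw":-1},{"slide":[0,0,0],"angular":[0,0,0],"claw":-1}]'; python3 st.py
```

```text
t: 14.87
tcp_pos: [0.5917, 0.2663, 0.2054]
tool_rot: [0.954, -0.0, 0.054, 0.295]
force: [-0.8, 1.7, 1.4]
finger_gap: 0.155
gripper_force: 78.4
foot-axis cm (tool) [ 0.0037  0.0077 11.6726] depth along axis -11.672846738293707 axis err [-0.0004  0.001   1.    ] F tool [-0.6441 -0.5692 -2.1627] tq [ 0.3729 -0.1842  0.0292] 14.8667 78.41746173799038
```

```bash
python3 -m creep '[{"slide":[0,0,0.1],"angular":[0,0,0],"claw":-1},{"slide":[0,0,0],"angular":[0,0,0],"claw":-1},{"slide":[0,0,0],"angular":[0,0,0],"claw":-1},{"slide":[0,0,0],"angular":[0,0,0],"claw":-1},{"slide":[0,0,0],"angular":[0,0,0],"claw":-1}]'; python3 st.py
```

```text
t: 15.28
tcp_pos: [0.5918, 0.2657, 0.2045]
tool_rot: [0.954, -0.0, 0.054, 0.295]
force: [-0.9, 1.9, 3.2]
finger_gap: 0.156
gripper_force: 78.5
foot-axis cm (tool) [ 0.0026  0.006  11.7822] depth along axis -11.782490590581077 axis err [-0.0004  0.0009  1.    ] F tool [-0.5135  0.2428 -3.8355] tq [ 0.3908 -0.1973  0.0028] 15.2833 78.54399723932147
```

```bash
python3 -m creep '[{"slide":[0,0,-0.6],"angular":[0,0,0],"claw":-1},{"slide":[0,0,-1.2],"angular":[0,0,0],"claw":-1},{"slide":[0,0,-1.2],"angular":[0,0,0],"claw":-1},{"slide":[0,0,-1.2],"angular":[0,0,0],"claw":-1},{"slide":[0,0,-1.2],"angular":[0,0,0],"claw":-1},{"slide":[0,0,-1.2],"angular":[0,0,0],"claw":-1},{"slide":[0,0,0],"angular":[0,0,0],"claw":-1},{"slide":[0,0,0],"angular":[0,0,0],"claw":-1}]'; python3 st.py
```

```text
t: 15.95
tcp_pos: [0.5851, 0.3036, 0.2593]
tool_rot: [0.954, 0.0, 0.055, 0.295]
force: [-0.3, -0.2, -0.8]
finger_gap: 0.15
gripper_force: 78.2
foot-axis cm (tool) [ 0.0439 -0.0207  5.086 ] depth along axis -5.086016380885673 axis err [-0.0019  0.0017  1.    ] F tool [-0.3997 -0.3102  0.709 ] tq [ 0.369  -0.0616  0.0058] 15.95 78.23766767978668
```

```bash
python3 -m creep '[{"slide":[0,0,1.2],"angular":[0,0,0],"claw":-1},{"slide":[0,0,1.2],"angular":[0,0,0],"claw":-1},{"slide":[0,0,1.2],"angular":[0,0,0],"claw":-1},{"slide":[0,0,1.2],"angular":[0,0,0],"claw":-1},{"slide":[0,0,0.8],"angular":[0,0,0],"claw":-1},{"slide":[0,0,0.4],"angular":[0,0,0],"claw":-1},{"slide":[0,0,0.1],"angular":[0,0,0],"claw":-1},{"slide":[0,0,0],"angular":[0,0,0],"claw":-1}]'; python3 st.py
```

```text
t: 16.62
tcp_pos: [0.5913, 0.2679, 0.2079]
tool_rot: [0.954, -0.0, 0.053, 0.296]
force: [0.4, -1.2, -0.8]
finger_gap: 0.151
gripper_force: 78.2
foot-axis cm (tool) [-0.0093  0.0223 11.3679] depth along axis -11.368162288024628 axis err [0.0007 0.0004 1.    ] F tool [0.2925 0.5269 1.4307] tq [ 0.3654 -0.0506 -0.0117] 16.6167 78.22868920862675
```

Upper depth 51 mm is well past halfway. Now the gentle finish of stroke 2.

```bash
python3 -m creep '[{"slide":[0,0,0.2],"angular":[0,0,0],"claw":-1},{"slide":[0,0,0.2],"angular":[0,0,0],"claw":-1},{"slide":[0,0,0.1],"angular":[0,0,0],"claw":-1},{"slide":[0,0,0],"angular":[0,0,0],"claw":-1},{"slide":[0,0,0],"angular":[0,0,0],"claw":-1},{"slide":[0,0,0],"angular":[0,0,0],"claw":-1},{"slide":[0,0,0],"angular":[0,0,0],"claw":-1}]'; python3 st.py
```

```text
t: 17.2
tcp_pos: [0.592, 0.2659, 0.2047]
tool_rot: [0.954, 0.0, 0.054, 0.295]
force: [-0.3, 1.6, 2.5]
finger_gap: 0.154
gripper_force: 78.5
foot-axis cm (tool) [ 0.0337 -0.0041 11.7481] depth along axis -11.748329782797814 axis err [-0.0013  0.0013  1.    ] F tool [ 0.0591  0.0638 -3.0042] tq [0.4012 0.034  0.0065] 17.2 78.47609544172883
```

Pressed about 4 N; hold a little longer, then up and the third stroke.

```bash
python3 -m creep '[{"slide":[0,0,0.05],"angular":[0,0,0],"claw":-1},{"slide":[0,0,0],"angular":[0,0,0],"claw":-1},{"slide":[0,0,0],"angular":[0,0,0],"claw":-1},{"slide":[0,0,-0.6],"angular":[0,0,0],"claw":-1},{"slide":[0,0,-1.2],"angular":[0,0,0],"claw":-1},{"slide":[0,0,-1.2],"angular":[0,0,0],"claw":-1},{"slide":[0,0,-1.2],"angular":[0,0,0],"claw":-1},{"slide":[0,0,-1.2],"angular":[0,0,0],"claw":-1},{"slide":[0,0,-1.2],"angular":[0,0,0],"claw":-1},{"slide":[0,0,0],"angular":[0,0,0],"claw":-1}]'; python3 st.py
python3 -m creep '[{"slide":[0,0,0],"angular":[0,0,0],"claw":-1},{"slide":[0,0,1.2],"angular":[0,0,0],"claw":-1},{"slide":[0,0,1.2],"angular":[0,0,0],"claw":-1},{"slide":[0,0,1.2],"angular":[0,0,0],"claw":-1},{"slide":[0,0,1.2],"angular":[0,0,0],"claw":-1},{"slide":[0,0,0.8],"angular":[0,0,0],"claw":-1},{"slide":[0,0,0.4],"angular":[0,0,0],"claw":-1},{"slide":[0,0,0.1],"angular":[0,0,0],"claw":-1},{"slide":[0,0,0],"angular":[0,0,0],"claw":-1}]'; python3 st.py
```

```text
t: 18.03
tcp_pos: [0.5858, 0.3047, 0.2609]
tool_rot: [0.954, 0.0, 0.056, 0.294]
force: [0.9, 0.9, -0.4]
finger_gap: 0.151
gripper_force: 78.3
foot-axis cm (tool) [ 0.1688 -0.0524  4.8963] depth along axis -4.895302099523537 axis err [-0.0048  0.0035  1.    ] F tool [ 0.854  -0.9795 -0.1303] tq [0.3841 0.0123 0.0083] 18.0333 78.28186573460698
t: 18.78
tcp_pos: [0.5914, 0.2676, 0.2075]
tool_rot: [0.954, -0.0, 0.053, 0.296]
force: [-0.2, 0.2, -1.6]
finger_gap: 0.148
gripper_force: 78.3
foot-axis cm (tool) [-0.0115  0.0221 11.4183] depth along axis -11.418557646468505 axis err [0.0007 0.0004 1.    ] F tool [-0.3307 -1.0231  1.1584] tq [ 0.4126 -0.0656  0.0635] 18.7833 78.2677130587399
```

```bash
python3 -m creep '[{"slide":[0,0,0.2],"angular":[0,0,0],"claw":-1},{"slide":[0,0,0.2],"angular":[0,0,0],"claw":-1},{"slide":[0,0,0.1],"angular":[0,0,0],"claw":-1},{"slide":[0,0,0],"angular":[0,0,0],"claw":-1},{"slide":[0,0,0],"angular":[0,0,0],"claw":-1},{"slide":[0,0,0],"angular":[0,0,0],"claw":-1},{"slide":[0,0,0],"angular":[0,0,0],"claw":-1}]'; python3 st.py
```

```text
t: 19.37
tcp_pos: [0.5921, 0.2657, 0.2044]
tool_rot: [0.954, 0.0, 0.055, 0.295]
force: [0.1, 3.2, 2.7]
finger_gap: 0.156
gripper_force: 78.6
foot-axis cm (tool) [ 0.0394 -0.0062 11.7914] depth along axis -11.791622389149623 axis err [-0.0015  0.0014  1.    ] F tool [ 0.4691 -1.1341 -3.983 ] tq [0.3526 0.0425 0.0395] 19.3667 78.58963692560792
```

```bash
python3 -m creep '[{"slide":[0,0,0],"angular":[0,0,0],"claw":-1},{"slide":[0,0,0],"angular":[0,0,0],"claw":-1},{"slide":[0,0,-0.8],"angular":[0,0,0],"claw":-1},{"slide":[0,0,-1.6],"angular":[0,0,0],"claw":-1},{"slide":[0,0,-2],"angular":[0,0,0],"claw":-1},{"slide":[0,0,-2],"angular":[0,0,0],"claw":-1},{"slide":[0,0,-2],"angular":[0,0,0],"claw":-1},{"slide":[0,0,-2],"angular":[0,0,0],"claw":-1},{"slide":[0,0,-2],"angular":[0,0,0],"claw":-1}]'
python3 -m creep '[{"slide":[0,0,-2],"angular":[0,0,0],"claw":-1},{"slide":[0,0,-3],"angular":[0,0,0],"claw":-1},{"slide":[0,0,-3],"angular":[0,0,0],"claw":-1},{"slide":[0,0,0],"angular":[0,0,0],"claw":-1},{"slide":[0,0,0],"angular":[0,0,0],"claw":-1}]'; python3 st.py
python3 - <<'E'
from h import *
W=pose();np.set_printoptions(precision=4,suppress=True);print(W)
print(R.from_matrix(W[:3,:3].T@np.diag([1,-1,-1])).as_rotvec(), manip.sense()['q'])
E
```

```text
t: 20.12
tcp_pos: [0.5782, 0.335, 0.3052]
tool_rot: [0.954, 0.0, 0.052, 0.296]
force: [-0.4, -0.1, -1.6]
finger_gap: 0.156
gripper_force: 78.2
t: 20.53
tcp_pos: [0.5706, 0.3809, 0.3716]
tool_rot: [0.954, 0.0, 0.054, 0.295]
force: [0.4, 0.0, -1.8]
finger_gap: 0.156
gripper_force: 78.2
foot-axis cm (tool) [ 0.0046 -0.0422 -8.633 ] depth along axis 8.633294774567892 axis err [-0.0011  0.0017  1.    ] F tool [ 0.2353 -1.0713  1.5482] tq [ 0.4092 -0.1128 -0.0475] 20.5333 78.22008484974504
[[ 0.9941 -0.0317  0.1038  0.5706]
 [ 0.0324 -0.8259 -0.5628  0.3809]
 [ 0.1035  0.5629 -0.82    0.3716]
 [ 0.      0.      0.      1.    ]]
[ 0.5992 -0.1104  0.0004] [ 0.648   0.6807  0.8955 -0.5568  1.8261  2.1466]
```

```bash
python3 -m creep '[{"slide":[0,0,0],"angular":[0.1,-0.0184,0],"claw":-1},{"slide":[0,0,0],"angular":[0.1,-0.0184,0],"claw":-1},{"slide":[0,0,0],"angular":[0.1,-0.0184,0],"claw":-1},{"slide":[0,0,0],"angular":[0.1,-0.0184,0],"claw":-1},{"slide":[0,0,0],"angular":[0.1,-0.0184,0],"claw":-1},{"slide":[0,0,0],"angular":[0.1,-0.0184,0],"claw":-1},{"slide":[0,0,-2],"angular":[0,0,0],"claw":-1},{"slide":[0,0,-2],"angular":[0,0,0],"claw":-1},{"slide":[-0.4,2,0],"angular":[0,0,0],"claw":-1},{"slide":[-0.7,3.7,0],"angular":[0,0,0],"claw":-1}]'
python3 -m creep '[{"slide":[-0.7,3.7,0],"angular":[0,0,0],"claw":-1},{"slide":[-0.7,3.7,0],"angular":[0,0,0],"claw":-1},{"slide":[-0.7,3.7,0],"angular":[0,0,0],"claw":-1},{"slide":[-0.7,3.7,0],"angular":[0,0,0],"claw":-1},{"slide":[-0.7,3.7,0],"angular":[0,0,0],"claw":-1},{"slide":[-0.7,3.7,0],"angular":[0,0,0],"claw":-1},{"slide":[-0.7,3.7,0],"angular":[0,0,0],"claw":-1},{"slide":[-0.7,3.7,0],"angular":[0,0,0],"claw":-1},{"slide":[-0.35,1.9,0],"angular":[0,0,0],"claw":-1},{"slide":[0,0,0],"angular":[0,0,0],"claw":-1}]'
python3 -m creep '[{"slide":[0,0,0],"angular":[0,0,0],"claw":-1},{"slide":[0,0,0],"angular":[0,0,0],"claw":-1}]'
python3 - <<'E'
from h import *
W=pose();np.set_printoptions(precision=4,suppress=True);print(W,manip.sense()['force'])
E
```

```text
t: 21.37
tcp_pos: [0.5597, 0.3238, 0.4091]
tool_rot: [1.0, 0.001, -0.002, -0.0]
force: [0.3, -0.7, -1.7]
finger_gap: 0.152
gripper_force: 78.5
t: 22.2
tcp_pos: [0.4978, 0.0039, 0.4088]
tool_rot: [1.0, -0.004, -0.004, 0.001]
force: [-0.2, 0.0, -1.2]
finger_gap: 0.151
gripper_force: 78.5
t: 22.37
tcp_pos: [0.4993, 0.0084, 0.4097]
tool_rot: [1.0, -0.001, -0.002, -0.0]
force: [-0.2, -0.2, -1.3]
finger_gap: 0.153
gripper_force: 78.5
[[ 1.     -0.0015 -0.0045  0.4993]
 [-0.0015 -1.      0.0009  0.0084]
 [-0.0045 -0.0009 -1.      0.4097]
 [ 0.      0.      0.      1.    ]] [-0.2039 -0.1567 -1.2838]
```

```bash
python3 -m creep '[{"slide":[0,0,3],"angular":[0,0,0],"claw":-1},{"slide":[0,0,3.5],"angular":[0,0,0],"claw":-1},{"slide":[0,0,3],"angular":[0,0,0],"claw":-1},{"slide":[0,0,2],"angular":[0,0,0],"claw":-1},{"slide":[0,0,2],"angular":[0,0,0],"claw":-1},{"slide":[0,0,2],"angular":[0,0,0],"claw":-1},{"slide":[0,0,2],"angular":[0,0,0],"claw":-1},{"slide":[0,0,0],"angular":[0,0,0],"claw":-1}]'
```

```text
t: 23.03
tcp_pos: [0.4969, 0.0101, 0.2321]
tool_rot: [1.0, 0.001, -0.005, -0.001]
force: [-0.7, 0.1, -0.7]
finger_gap: 0.152
gripper_force: 78.4
```

```bash
python3 -m creep '[{"slide":[0,0,1.5],"angular":[0,0,0],"claw":-1},{"slide":[0,0,1.5],"angular":[0,0,0],"claw":-1},{"slide":[0,0,0.7],"angular":[0,0,0],"claw":-1},{"slide":[0,0,0.2],"angular":[0,0,0],"claw":-1},{"slide":[0,0,0],"angular":[0,0,0],"claw":-1},{"slide":[0,0,0],"angular":[0,0,0],"claw":-1}]'
```

```text
t: 23.53
tcp_pos: [0.5006, 0.0083, 0.1979]
tool_rot: [1.0, 0.0, 0.0, 0.0]
force: [0.6, -0.2, -0.6]
finger_gap: 0.154
gripper_force: 78.5
```

```bash
python3 -m creep '[{"slide":[0,0,0.3],"angular":[0,0,0],"claw":-1},{"slide":[0,0,0.2],"angular":[0,0,0],"claw":-1},{"slide":[0,0,0],"angular":[0,0,0],"claw":-1},{"slide":[0,0,0],"angular":[0,0,0],"claw":-1}]'
```

```text
t: 23.87
tcp_pos: [0.5, 0.0081, 0.1923]
tool_rot: [1.0, -0.0, -0.001, 0.0]
force: [-0.0, 0.4, -1.1]
finger_gap: 0.152
gripper_force: 78.5
```

```bash
python3 -m creep '[{"slide":[0,0,0.15],"angular":[0,0,0],"claw":-1},{"slide":[0,0,0.05],"angular":[0,0,0],"claw":-1},{"slide":[0,0,0],"angular":[0,0,0],"claw":-1},{"slide":[0,0,0],"angular":[0,0,0],"claw":-1}]'
```

```text
t: 24.2
tcp_pos: [0.5, 0.0081, 0.1901]
tool_rot: [1.0, -0.0, -0.001, 0.0]
force: [-0.0, 0.4, -1.5]
finger_gap: 0.153
gripper_force: 78.5
```

```bash
python3 -m creep '[{"slide":[0,0,0.1],"angular":[0,0,0],"claw":-1},{"slide":[0,0,0],"angular":[0,0,0],"claw":-1},{"slide":[0,0,0],"angular":[0,0,0],"claw":-1}]'
```

```text
t: 24.45
tcp_pos: [0.5002, 0.0081, 0.1893]
tool_rot: [1.0, -0.0, -0.0, 0.0]
force: [0.0, -0.1, 0.4]
finger_gap: 0.153
gripper_force: 78.8
```

```bash
python3 -m creep '[{"slide":[0,0,0.1],"angular":[0,0,0],"claw":-1},{"slide":[0,0,0],"angular":[0,0,0],"claw":-1},{"slide":[0,0,0],"angular":[0,0,0],"claw":-1}]'
```

```text
t: 24.7
tcp_pos: [0.5005, 0.0081, 0.1893]
tool_rot: [1.0, -0.0, 0.0, 0.0]
force: [-1.5, -0.4, 7.7]
finger_gap: 0.153
gripper_force: 79.5
```

Foot is on the pot floor at the same height as at the grasp. Ease off, open gradually, and back up.

```bash
python3 -m creep '[{"slide":[0,0,-0.1],"angular":[0,0,0],"claw":-1},{"slide":[0,0,0],"angular":[0,0,0],"claw":-0.6},{"slide":[0,0,0],"angular":[0,0,0],"claw":-0.4},{"slide":[0,0,0],"angular":[0,0,0],"claw":-0.1},{"slide":[0,0,0],"angular":[0,0,0],"claw":0.3},{"slide":[0,0,0],"angular":[0,0,0],"claw":1},{"slide":[0,0,0],"angular":[0,0,0],"claw":1},{"slide":[0,0,0],"angular":[0,0,0],"claw":1},{"slide":[0,0,0],"angular":[0,0,0],"claw":1},{"slide":[0,0,0],"angular":[0,0,0],"claw":1}]' 20
python3 -m creep '[{"slide":[0,0,-2],"angular":[0,0,0],"claw":1},{"slide":[0,0,-3],"angular":[0,0,0],"claw":1},{"slide":[0,0,-4],"angular":[0,0,0],"claw":1},{"slide":[0,0,-4],"angular":[0,0,0],"claw":1},{"slide":[0,0,-4],"angular":[0,0,0],"claw":1},{"slide":[-4,0,-1],"angular":[0,0,0],"claw":1},{"slide":[-2,0,-2],"angular":[0,0,0],"claw":1},{"slide":[0,0,0],"angular":[0,0,0],"claw":1},{"slide":[0,0,0],"angular":[0,0,0],"claw":1},{"slide":[0,0,0],"angular":[0,0,0],"claw":1}]'
python3 - <<'E'
from h import *
np.set_printoptions(precision=4,suppress=True)
W=pose();im=viewer.snapshot('wrist');cv2.imwrite('pics/end.png',im)
C=viewer.calibration('wrist');f=200/np.tan(np.radians(C['fov_y'])/2)
T=W@C['tool_from_camera'];pr=lambda p:(lambda q:(C['cx']-f*q[0]/q[2],C['cy']+f*q[1]/q[2]))(np.linalg.inv(T)@np.append(p,1))
u,v=pr([.5,.008,.241]);print('pred',u,v)
g=cv2.cvtColor(im,6);x0,y0=int(u)-36,int(v)-36;c=g[y0:y0+72,x0:x0+72]
for r in c[::4]:print(*['%3d'%k for k in r[::3]])
print(manip.sense()['force'])
E
```

```text
t: 25.53
tcp_pos: [0.5, 0.0082, 0.1891]
tool_rot: [1.0, -0.0, -0.001, 0.0]
force: [0.0, -0.2, -0.7]
finger_gap: 1.001
gripper_force: 0.0
t: 26.37
tcp_pos: [0.4404, 0.0082, 0.389]
tool_rot: [1.0, -0.0, -0.0, 0.0]
force: [-0.5, 0.2, 0.2]
finger_gap: 0.999
gripper_force: 0.0
pred 320.61747977610156 114.14007614674398
109 111 113 117 115 116 111 116 114 115 114 113 115 115 116 117 113 114 113 114 117 110 111 111
115 114 114 113 117 117 116 115 116 114 114 118 112 118 117 116 115 112 116 115 117 116 116 111
115 113 109 115 114 115 115 113 114 116 110 100  92 105 114 113 109 117 116 114 114 113 114 115
112 116 115 111 115 111 108 108  75  46  44  37  40  42  39  51  90 111 112 115 112 116 110 116
114 114 113 114 115 111  84  42  43  64 112 117 121 118  98  42  34  52 108 114 114 116 114 119
116 113 118 112 112  84  41  52 112 116 119 111  83  89 113 122  84  34  45 106 112 117 117 115
112 116 114 112  97  41  38 115 121  97  54  53  53  52  49  55 120  81  34  56 114 114 116 114
116 117 118 107  68  38  74 119  96  58  49  52  53  47  45  54  59 116  38  42 101 112 113 111
116 115 114 107 
[... 269 characters left out ...]
16
115 119 114 111 104  42  33  68 121  89 115 126 124 121 128  82 110  39  31  62 116 114 114 117
112 115 116 113 109  85  37  34  45 111 117 107  89  93  98  79  32  33  48 106 115 112 115 118
115 114 117 114 115 111  87  43  39  37  35  40  45  39  36  35  38  50 113 115 116 117 113 116
116 118 114 113 117 117 111 112  73  48  38  39  38  42  45  52  92 114 117 116 120 115 117 116
116 115 117 115 115 115 117 117 115 113 115 109 108 107 115 113 116 118 116 112 112 114 117 118
116 116 114 111 114 118 116 117 113 114 117 114 117 117 116 120 111 113 119 116 119 115 117 117
118 113 112 112 119 117 114 116 116 118 114 117 117 116 114 120 118 115 117 114 116 114 117 114
[ 0.6724  1.127  -0.1282]
```

The handle is upright in the pot, at the predicted pixel, and the gripper is clear of it.

```bash
python3 -c "
from station import ticket
print(ticket.sign_off())"
```

```text
the job is handed in; nothing more can be done
None
```

The jar got three gentle strokes, each resting on the mat at roughly 4–5 N and drawn back past half-way, and the brush is back in its pot, upright and released; I handed the job in at about 26 s, but no verdict came back.

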